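# Close-pack hexagonal pots in a tray

## Robot

A 7-joint arm with a two-finger parallel gripper is mounted at the origin on a cart in front of the work surface, level with it; the furniture and walls round the work are solid. World frame = base frame: x ahead of the robot, y to its left, z up, the work surface at z = 0. Lengths are in m, angles in rad, forces in N, time in s.
With the tool pointing down it reaches from about 0.425 to 0.925 m from the base axis. Payload 6.8 kg.
Tool frame: the origin (TCP) lies at the very end of the fingers, on their centre line; the grasp point (between the pads) lies bot.hold_point_z behind it (bot.hold_point_z is the distance from the TCP to the grasp point, in m); x points along the fingers, z is the direction in which the jaws open and shut, and the axes are right-handed (so a half turn about x gives the same grasp; the last joint's range is limited). The gripper opens to 85 mm and grips with 20 to 120 N. Pads are 22 mm wide; open, the fingers measure 114 mm over their backs; the gripper's body (76 mm by 85 mm) begins 54 mm behind the grasp point. The pads swing forward as they close: fully open they stand 13 mm farther back than shut.
Start: joints at [1.005, 0.477, 0.022, 1.555, -0.011, 1.109, -0.083], TCP at [0.298, -0.606, 0.231] pointing down, gripper open.
Joint ranges: [-2.96, 2.96], [-0.34, 2.1], [-1.41, 1.46], [0.24, 2.44], [-1.37, 4.51], [0.17, 1.92], [-2.96, 2.96]. Speed limits (rad/s): [2.39, 2.39, 3.14, 3.14, 3.14, 3.14, 3.14].

## Interface

Orientations are given as a unit quaternion [w, x, y, z].
In Python, from station import bot gives the robot as it stands.
- The arm moves only by the tool drive_tool, never from a script. Its arguments are lists of equal length, an entry for each row: "slide": the shift along the world's x, y, z in mm, a list of three; "turn": the turn, a rotation vector about the world's x, y, z in rad, a list of three; "gripper": the opening, from 0 (shut) to 1 (fully open). A call has 1 to 10 rows; each row is the pose to reach, as a shift and turn from the pose measured when the call began; what a row does not reach only later rows make up. A row lasts 1/10 s, in which the tool goes at most 50 mm and 8.59 degrees, less where a joint would pass 70% of its speed; a pose out of reach is approached as far as the arm can. A call with a gripper value outside its range is refused whole. The fingers move at their own pace and stop on an object; "squeeze" is the grip in N (left out, the last holds). Time passes only in rows, so rows that repeat a pose let the fingers close. It gives the time, the measured TCP pose, the force and the opening at its end, in the units of the state.
- bot.get_obs(): the state, without advancing time (a new reading comes with each control period).
- bot.read_camera(name): name is "scene" or "top" or "wrist"; returns a dict with "color" (384x512x3 uint8, red, green, blue), "fovy" (degrees; the focal length in pixels is half the picture's height over the tangent of half this angle, whatever the lens; pixels are square), "cx", "cy" (the principal point, pixels), "R" (3x3) and "t" (3): a world point X has camera coordinates R X + t. Camera axes: x right, y down, z forward; pixel columns grow to the right and rows downward; lengths in m; the calibration is good to about 2 mm. A picture is of the moment at which its call begins. There is no depth.
- bot.hand_in(): hands the job in, once; it reports no verdict.
The state is a dict: "t": time; "q": joint angles; "joint_vel": joint speeds; "joint_torque": joint torques, N m; "eef_pos": TCP position; "tool_rot": TCP orientation; "contact_force": force on the tool from outside, world axes, zero at the start; "torque": the same for the moment, N m; "gripper_width": opening from 0.0 (shut) to 1.0 (fully open).
Only numpy, scipy, OpenCV 4.12 (cv2) and the standard library are available. Lean on these libraries where they do the work, as an engineer would, in place of code of your own. Each camera call takes 0.05 s, during which the arm holds its last target.

## Task

Take the two orange-capped hexagonal pots out of the slanted rack and set them down upright in the blue tray as a second row in front of the three green-capped ones, each nested in the notch between two of them, so that all five end close-packed with their flat faces touching. Set the pots down rather than dropping them, keep the green-capped pots standing in the tray, and leave the other things on the bench where they are.

Things in the scene. Friction and masses are not known exactly. Their poses are not given: they have to be found in the camera images.
- tray: Blue tray, fixed, 128 x 158 mm outside, 122 x 152 inside, floor 4 mm thick, walls 3 mm thick, 14 mm high. Origin: centre of its underside; x to its back wall (roughly away from the robot), y left along the rows. The back row of three green-capped pots fills its width; the floor in front is bare.
- rack: Slanted aluminium rack, fixed, 146 mm wide, two pockets at y = +35.5 and -35.5 mm. Pots in it lean 30 degrees towards its -x side (to the right, from the robot). Origin: on the bench, pocket middles 22 mm up; x to its back, y roughly to the robot. A front lip 22 mm and side walls 20 mm high (along the pot) stay below the caps; a pot comes out along its own axis.
- pot_a: Hexagonal white pot, orange cap, about 100 g: body 50 mm across flats, 57.7 over corners, 36 high; on it the cap to grip, a cylinder 20 mm wide, 28 tall. Origin: centre of underside; z along its axis to the cap; x square to one flat face (others every 60 degrees). Starts in the rack's +y (nearer the robot) pocket, a flat on the front lip, x up and to the rack's back, y along the rack's y.
- pot_b: Hexagonal white pot, orange cap, about 100 g: body 50 mm across flats, 57.7 over corners, 36 high; on it the cap to grip, a cylinder 20 mm wide, 28 tall. Origin: centre of underside; z along its axis to the cap; x square to one flat face (others every 60 degrees). Starts in the rack's -y (farther) pocket, a flat on the front lip, x up and to the rack's back, y along the rack's y.
- back_left: Green-capped pot of the same size, shape and axes as pot_a. Loose; stands upright in the tray, left (+y) of the back row: corners to the back wall, flat to flat with its neighbour, centres 50 mm apart along the tray's y, 31 mm behind the tray's middle; its x is 30 degrees (or 30 + a multiple of 60) from the tray's x.
- back_mid: Green-capped pot of the same size, shape and axes as pot_a. Loose; stands upright in the tray, middle of the back row: corners to the back wall, flat to flat with its neighbour, centres 50 mm apart along the tray's y, 31 mm behind the tray's middle; its x is 30 degrees (or 30 + a multiple of 60) from the tray's x.
- back_right: Green-capped pot of the same size, shape and axes as pot_a. Loose; stands upright in the tray, right (-y) of the back row: corners to the back wall, flat to flat with its neighbour, centres 50 mm apart along the tray's y, 31 mm behind the tray's middle; its x is 30 degrees (or 30 + a multiple of 60) from the tray's x.
- marker_black: Black-capped white marker, 131 mm long, 15 mm thick, lying; a loose bystander, to be left where it is. Origin: centre of its underside.
- stain_bottle: Dark violet bottle, 44 mm wide, 94 mm tall; a loose bystander, to be left where it is. Origin: centre of its underside.
- beaker: Clear beaker, 62 mm wide, 72 mm tall; a loose bystander, to be left where it is. Origin: centre of its underside.
- wash_bottle: White wash bottle with blue spout, 60 x 91 x 193 mm; a loose bystander, to be left where it is. Origin: centre of its underside.
- petri_1: Petri dish, 62 mm wide, 15 mm high; a loose bystander, to be left where it is. Origin: centre of its underside.
- sample_cup_2: White cup with yellow lid, 49 mm wide, 60 mm tall; a loose bystander, to be left where it is. Origin: centre of its underside.

How it is judged:
By the outcome, as a careful person would: the job done as asked, in the order asked, and still so for the second after the job is handed in, with the robot touching nothing.
It also fails if it takes over 72 s, if anything falls off the work surface, if the arm or the gripper's body presses on something with over 40 N, if the wrist force passes 120 N, or if a joint passes its speed limit or range.

## Working session

There is one attempt and no reset: what is moved stays moved. The work goes in short steps, Python scripts to look and compute and a tool call to move; the robot and the scene stay as the last step left them, time stands still between calls to the robot, and variables do not carry over. Pictures are saved under pics/ and viewed, and the job is handed in when it is done.

Besides the shell and the picture viewer there is one more tool, called by a JSON object that holds its "fn" and its "kwargs", one argument or row to a line. drive_tool: Moves the arm, as the interface text tells. Its arguments: {"type":"object","properties":{"slide":{"type":"array"},"turn":{"type":"array"},"gripper":{"type":"array"},"squeeze":{"type":"number"}},"required":["slide","turn","gripper"]}

```bash
ls; mkdir -p pics; python3 - <<'E'
from station import bot
import cv2
print(bot.get_obs(), bot.hold_point_z)
for n in ["scene","top","wrist"]:
    r=bot.read_camera(n); cv2.imwrite(f"pics/{n}0.png",r["color"][:,:,::-1]); print(n,r["fovy"],r["cx"],r["cy"],r["R"],r["t"])
E
```

```text
pics
{'t': 0.0, 'q': array([ 1.00491182,  0.47779598,  0.02234778,  1.55646334, -0.01149619,
        1.10929898, -0.0830961 ]), 'joint_vel': array([ 1.21975978e-03, -3.22987538e-05, -3.54654856e-05,  5.18378239e-04,
        4.95206244e-04,  3.79135571e-04, -8.29813356e-04]), 'joint_torque': array([-4.19203425e-04, -5.96447539e+01,  1.60771843e+00, -2.81199914e+01,
        1.24758517e-02,  9.35713586e-03, -5.59122395e-05]), 'eef_pos': array([ 0.29804029, -0.60497065,  0.23032362]), 'tool_rot': array([ 0.5998353 ,  0.37380252,  0.60098878, -0.37320473]), 'contact_force': array([ 0.07632791, -0.62186024,  0.46724164]), 'torque': array([-0.02541394, -0.01393642,  0.00601273]), 'gripper_width': 1.002534401221585} 0.0187
scene 43.11447250789128 257.7400204589313 188.4985555386778 [[-0.7884273  -0.61507988 -0.00769016]
 [-0.45682021  0.59384618 -0.66231564]
 [ 0.41194379 -0.51867471 -0.74918546]] [0.42072753 0.36549266 1.12022074]
top 50.65818250927393 256.50504718390715 190.32953687145928 [[ 0.0079835  -0.99992546  0.00923803]
 [-0.99792375 -0.00855728 -0.06383549]
 [ 0.06390978 -0.00870922 -0.99791768]] [-0.09527457  0.58471149  1.15611625]
wrist 63.26942710026888 252.8257742307022 188.66778684617796 [[ 0.44095046 -0.89753081 -0.0010647 ]
 [-0.86086503 -0.42327183  0.28240462]
 [-0.2539175  -0.12360988 -0.95929479]] [-0.67523998 -0.03638901  0.37879715]
```

View pics/scene0.png

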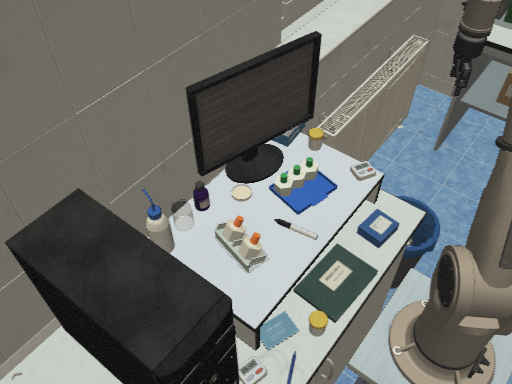

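View pics/top0.png

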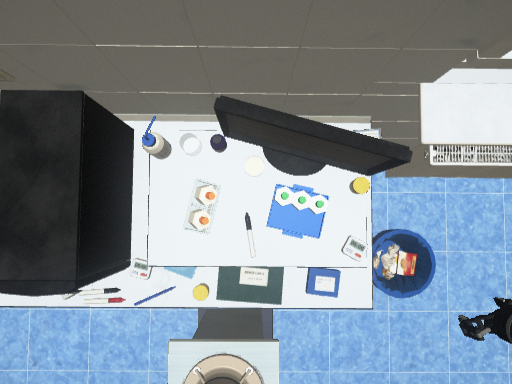

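View pics/wrist0.png

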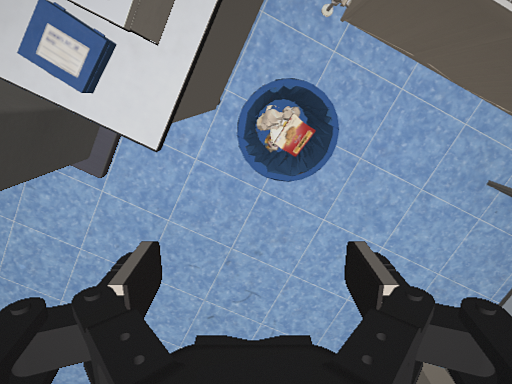

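The arm starts at the right, off the bench. The rack is at top (203,205), the tray at top (297,210), and the monitor stands behind the tray. Next I'll enlarge both views.

```bash
cat > h.py <<'E'
import numpy as np, cv2
from station import bot
def cam(n):
    r=bot.read_camera(n); f=192/np.tan(np.radians(r["fovy"]/2))
    K=np.array([[f,0,r["cx"]],[0,f,r["cy"]],[0,0,1]]); return r,K
def crop(img,x0,y0,x1,y1,s,fn):
    c=cv2.resize(img[y0:y1,x0:x1,::-1],None,fx=s,fy=s,interpolation=cv2.INTER_CUBIC)
    for u in range((x0//10+1)*10,x1,10):
        cv2.line(c,((u-x0)*s,0),((u-x0)*s,8 if u%50 else 20),(0,0,255),1); cv2.putText(c,str(u),((u-x0)*s-10,18),0,.35,(0,0,255),1)
    for v in range((y0//10+1)*10,y1,10):
        cv2.line(c,(0,(v-y0)*s),(8,(v-y0)*s),(0,0,255),1); cv2.putText(c,str(v),(8,(v-y0)*s+4),0,.35,(0,0,255),1)
    cv2.imwrite(fn,c)
def proj(r,K,X):
    X=np.atleast_2d(X); c=X@np.array(r["R"]).T+r["t"]; p=c@K.T; return p[:,:2]/p[:,2:]
def onplane(r,K,uv,z):
    uv=np.atleast_2d(uv).astype(float); d=np.c_[uv,np.ones(len(uv))]@np.linalg.inv(K).T@np.array(r["R"])
    o=-np.array(r["R"]).T@r["t"]; return o+d*((z-o[2])/d[:,2])[:,None]
def tri(views):
    A=[];b=[]
    for r,K,uv in views:
        o=-np.array(r["R"]).T@r["t"]; d=np.array(r["R"]).T@np.linalg.inv(K)@np.array([*uv,1.]); d/=np.linalg.norm(d)
        P=np.eye(3)-np.outer(d,d); A.append(P); b.append(P@o)
    X,_,_,_=np.linalg.lstsq(np.vstack(A),np.hstack(b),rcond=None)
    return X,np.linalg.norm(np.vstack(A)@X-np.hstack(b))
E
python3 - <<'E'
from h import *
r,K=cam("top"); crop(r["color"],180,170,340,250,5,"pics/topc.png")
r,K=cam("scene"); crop(r["color"],200,140,350,275,5,"pics/scenec.png")
E
```

```text
(no output)
```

View pics/topc.png

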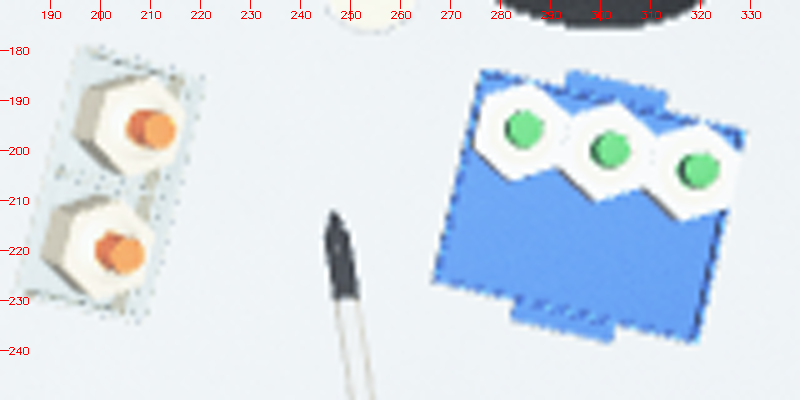

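View pics/scenec.png

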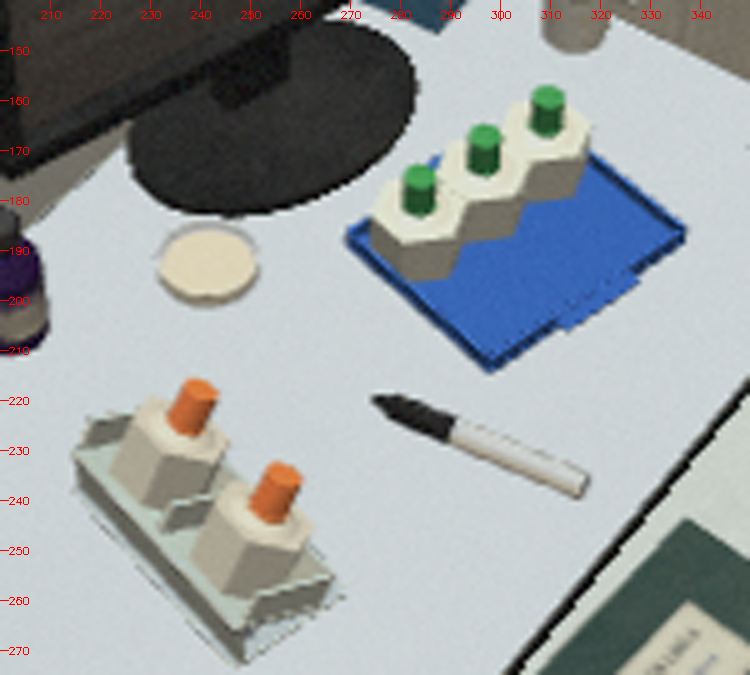

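Top view: orange cap tops at about (210.7,196) and (205.5,221); green cap tops at about (285,196), (302,200), (320,204). Scene view: orange tops (240,217) and (256,234); green tops (284,174.5), (297,166), (309.6,158.7). I'll triangulate these.

```bash
python3 - <<'E'
from h import *
np.set_printoptions(precision=4,suppress=True)
rt,Kt=cam("top"); rs,Ks=cam("scene")
P={"b_top":((210.8,196),(240.2,217.3)),"a_top":((205.8,221),(256.6,234.0)),"gl":((285,195.6),(283.9,174.3)),"gm":((302.2,199.8),(297,166.2)),"gr":((320,203.7),(309.6,158.7)),
 "marker_tip":((246.5,212),(274.5,220))}
for k,(a,b) in P.items(): print(k,*tri([(rt,Kt,a),(rs,Ks,b)]))
print("tray rim top",onplane(rt,Kt,[(277,184),(328.5,196.5),(319,238),(267,226.5)],.014))
print("tray rim scene",onplane(rs,Ks,[(270,187),(337,186.5),(298.5,212.3)],.014))
print("rack",onplane(rt,Kt,[(198,179),(220.5,184.5),(208,234),(184,228)],.0))
E
```

```text
b_top [0.5645 0.035  0.0799] 0.000705639593388374
a_top [0.4973 0.0488 0.0769] 0.0013969121983269973
gl [ 0.5688 -0.1687  0.0695] 0.0009400181673478533
gm [ 0.5572 -0.2165  0.071 ] 0.0003523994680462682
gr [ 0.5468 -0.2663  0.0685] 0.00014606405627461106
marker_tip [ 0.5225 -0.0619  0.0023] 0.00036859453351128265
tray rim top [[ 0.6048 -0.1501  0.014 ]
 [ 0.5696 -0.3003  0.014 ]
 [ 0.4492 -0.2723  0.014 ]
 [ 0.4812 -0.1217  0.014 ]]
tray rim scene [[ 0.6008 -0.1451  0.014 ]
 [ 0.4456 -0.267   0.014 ]
 [ 0.4799 -0.1179  0.014 ]]
rack [[0.6187 0.082  0.    ]
 [0.603  0.0156 0.    ]
 [0.4577 0.0501 0.    ]
 [0.4746 0.1204 0.    ]]
```

```bash
cat >> h.py <<'E'
from scipy.spatial.transform import Rotation as Ro
def q2R(q): return Ro.from_quat([q[1],q[2],q[3],q[0]])
def cur(): o=bot.get_obs(); return np.array(o["eef_pos"]),q2R(o["tool_rot"]),o
def want(tilt,yaw,sgn):
    # rack yaw(rad), tilt rad; tool x = -potz, tool z = sgn*rack y
    rx=np.array([np.cos(yaw),np.sin(yaw),0]); ry=np.array([-np.sin(yaw),np.cos(yaw),0]); Z=np.array([0,0,1.])
    pz=-np.sin(tilt)*rx+np.cos(tilt)*Z; x=-pz; z=sgn*ry; y=np.cross(z,x); return Ro.from_matrix(np.c_[x,y,z])
E
python3 - <<'E'
from h import *
np.set_printoptions(precision=4,suppress=True)
p,R,o=cur(); print(p); print(R.as_matrix())
for t in (0,30):
  for s in (1,-1):
    W=want(np.radians(t),np.radians(76.7),s); print(t,s,(W*R.inv()).as_rotvec())
r,K=cam("wrist"); c=-np.array(r["R"]).T@r["t"]; print("cam in tool",R.inv().apply(c-p), R.inv().apply(np.array(r["R"])[2]))
E
```

```text
[ 0.2983 -0.6054  0.2311]
[[-0.0002  0.897   0.442 ]
 [ 0.0003  0.442  -0.897 ]
 [-1.     -0.     -0.0004]]
0 1 [-0.0004  0.0003 -2.2607]
0 -1 [-0.0002 -0.0003  0.8809]
30 1 [ 0.4053  0.5096 -2.1982]
30 -1 [ 0.4226 -0.3371  0.86  ]
cam in tool [-0.1425  0.0713  0.001 ] [ 0.9593 -0.2823  0.0002]
```

{"fn": "drive_tool", "kwargs": {
  "slide": [
    [20,46,14],
    [40,93,28],
    [60,140,42],
    [80,186,56],
    [100,232,70],
    [120,279,70],
    [140,325,70],
    [160,372,70],
    [182,418,70],
    [202,465,70]
  ],
  "turn": [
    [0,0,0.09],
    [0,0,0.18],
    [0,0,0.27],
    [0,0,0.36],
    [0,0,0.45],
    [0,0,0.54],
    [0,0,0.63],
    [0,0,0.72],
    [0,0,0.8],
    [0,0,0.88]
  ],
  "gripper": [0.6,0.6,0.6,0.6,0.6,0.6,0.6,0.6,0.6,0.6],
  "squeeze": 40
}}

```text
t: 1.4
eef_pos: [0.4944, -0.1535, 0.3016]
tool_rot: [0.703, 0.081, 0.702, -0.081]
contact_force: [1.6, 0.0, -0.4]
gripper_width: 0.599
```

{"fn": "drive_tool", "kwargs": {
  "slide": [
    [0,0,0],
    [0,0,0]
  ],
  "turn": [
    [0,0,0],
    [0,0,0]
  ],
  "gripper": [0.6,0.6]
}}

```text
t: 1.6
eef_pos: [0.4948, -0.1522, 0.3018]
tool_rot: [0.703, 0.08, 0.702, -0.08]
contact_force: [-0.3, -0.9, 0.2]
gripper_width: 0.598
```

```bash
python3 - <<'E'
from h import *
p,R,o=cur(); print(p,o["q"],o["t"]); print(R.as_matrix())
r,K=cam("wrist"); cv2.imwrite("pics/w1.png",r["color"][:,:,::-1])
import pickle; pickle.dump((r,K),open("w1.pkl","wb"))
E
```

```text
[ 0.49478398 -0.15219579  0.30179929] [ 0.51156118  0.17755591 -0.37915861  1.8191789   0.07205777  1.15712751
 -0.11823075] 1.6
[[ 9.73933804e-04  2.25166097e-01  9.74319906e-01]
 [-6.88743387e-04  9.74320288e-01 -2.25165497e-01]
 [-9.99999289e-01 -4.51760103e-04  1.10400513e-03]]
```

View pics/w1.png

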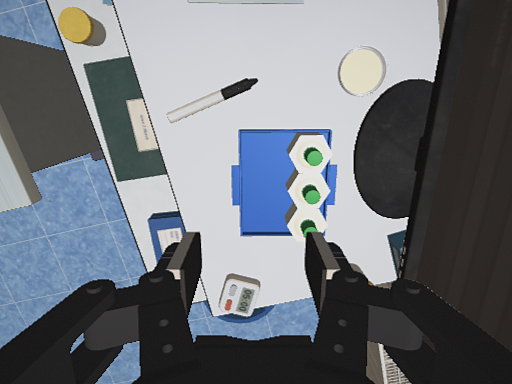

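Wrist view: the tray runs from (240,129) to (332,236), with green caps at (314,157), (312,195) and (308,229). The monitor is on the right. I'll enlarge the tray area.

```bash
python3 - <<'E'
from h import *
import pickle
r,K=pickle.load(open("w1.pkl","rb")); crop(r["color"],225,115,345,245,5,"pics/w1c.png")
E
```

```text
(no output)
```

View pics/w1c.png

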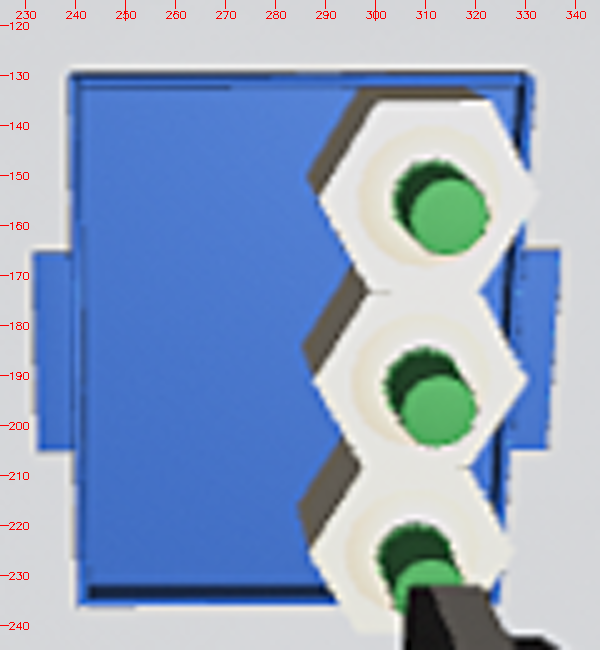

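{"fn": "drive_tool", "kwargs": {
  "slide": [
    [0,50,0],
    [5,100,0],
    [10,150,0],
    [15,190,0],
    [15,190,0],
    [15,190,0]
  ],
  "turn": [
    [0,0,0],
    [0,0,0],
    [0,0,0],
    [0,0,0],
    [0,0,0],
    [0,0,0]
  ],
  "gripper": [0.6,0.6,0.6,0.6,0.6,0.6]
}}

```text
t: 2.25
eef_pos: [0.5092, 0.0347, 0.3015]
tool_rot: [0.703, 0.081, 0.702, -0.082]
contact_force: [0.4, -0.9, -0.3]
gripper_width: 0.601
```

```bash
python3 - <<'E'
from h import *
p,R,o=cur(); print(p,o["q"],o["t"]); 
r,K=cam("wrist"); crop(r["color"],100,0,400,240,2,"pics/w2.png")
import pickle; pickle.dump((r,K),open("w2.pkl","wb"))
E
```

```text
[0.50923934 0.03469302 0.3014855 ] [ 0.26418709  0.17979484 -0.51507456  1.82683021  0.09832678  1.15995774
 -0.51511467] 2.25
```

View pics/w2.png

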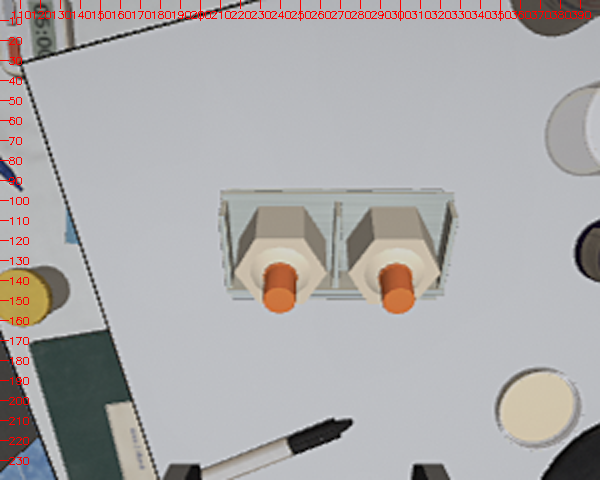

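```bash
python3 - <<'E'
from h import *
import pickle
r,K=pickle.load(open("w2.pkl","rb")); crop(r["color"],205,90,335,165,6,"pics/w2c.png")
E
```

```text
(no output)
```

View pics/w2c.png

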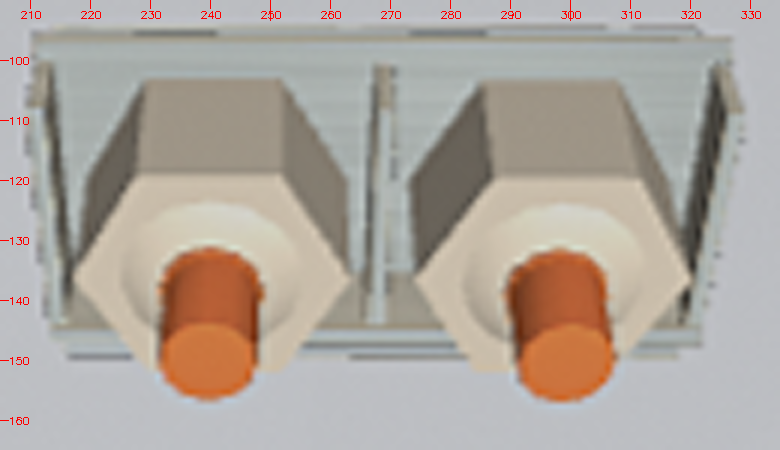

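```bash
cat > fitrack.py <<'E'
from h import *
import pickle
from scipy.optimize import least_squares
np.set_printoptions(precision=4,suppress=True)
W=pickle.load(open("w2.pkl","rb")); T=cam("top"); S=cam("scene")
def v(a,z): return [.05/np.sqrt(3)*np.cos(np.radians(a)),.05/np.sqrt(3)*np.sin(np.radians(a)),z]
top=[0,0,.064]
A=[(W,(217.5,135.8),v(90,.036)),(W,(227.8,119.2),v(30,.036)),(W,(252,119.2),v(-30,.036)),(W,(263.3,136.2),v(-90,.036)),(W,(239.7,150),top),(W,(229.3,103.3),v(30,0)),(W,(252,103.3),v(-30,0)),(T,(205.4,221.2),top),(S,(256.6,234.6),top)]
B=[(W,(274.2,135.8),v(90,.036)),(W,(287,119.7),v(30,.036)),(W,(312,119.7),v(-30,.036)),(W,(320.3,136.2),v(-90,.036)),(W,(299.2,150.3),top),(W,(286,103.3),v(30,0)),(W,(307.8,103.3),v(-30,0)),(T,(211.5,196.1),top),(S,(240,217.7),top)]
def pose(p): # x,y,z,yaw,tilt
    return Ro.from_euler('z',p[3])*Ro.from_euler('y',-p[4])
def res(P):
    out=[]
    for L,p in((A,np.r_[P[:3],P[6:8]]),(B,np.r_[P[3:6],P[6:8]])):
        R=pose(p)
        for (r,K),uv,l in L: out.append((proj(r,K,R.apply(l)+p[:3])[0]-uv)*(1 if r is W[0] else 2))
    return np.ravel(out)
s=least_squares(res,np.r_[.48,.08,.02,.55,.065,.02,np.radians(76.7),np.radians(30)],loss='soft_l1')
P=s.x; print(P[:3],P[3:6],np.degrees(P[6:]),np.linalg.norm(P[3:6]-P[:3])); print(res(P).reshape(-1,2))
R=pose(np.r_[P[:3],P[6:]]); print("captops",R.apply(top)+P[:3],R.apply(top)+P[3:6])
E
python3 fitrack.py
```

```text
[0.5039 0.0771 0.0184] [0.5733 0.0605 0.0183] [75.9603 28.0995] 0.0714157216737377
[[-0.2896 -0.1356]
 [ 0.0305 -0.7319]
 [-0.0717 -0.4351]
 [-0.0598  0.0184]
 [-0.2421 -0.3628]
 [ 0.2548 -0.0876]
 [ 0.1054  0.1957]
 [ 1.2313 -0.5045]
 [ 1.6527 -0.4043]
 [-0.0578 -0.0304]
 [ 0.4181 -1.1064]
 [-0.5291 -0.8099]
 [-0.2102  0.123 ]
 [ 0.2009 -0.5647]
 [-0.6815  0.0427]
 [ 0.0297  0.3258]
 [ 1.9463 -0.7705]
 [ 1.0983 -0.7587]]
captops [0.4966 0.0479 0.0749] [0.566  0.0312 0.0747]
```

```bash
cat >> fitrack.py <<'E'
print("---fixed tilt/z, rigid rack")
def full(p):
    yaw=p[2]; ry=np.array([-np.sin(yaw),np.cos(yaw),0]); c=np.array([p[0],p[1],.022]); 
    return np.r_[c+.0355*ry,c-.0355*ry,yaw,np.radians(30)]
s=least_squares(lambda p:res(full(p)),[.538,.069,np.radians(76)],loss='soft_l1'); P=full(s.x)
print(s.x[:2],np.degrees(s.x[2])); print(res(P).reshape(-1,2).T)
R=pose(np.r_[P[:3],P[6:]]); print("captops",R.apply(top)+P[:3],R.apply(top)+P[3:6])
E
python3 fitrack.py | sed -n '/---/,$p'
cat > fittray.py <<'E'
from h import *
import pickle
from scipy.optimize import least_squares
np.set_printoptions(precision=4,suppress=True)
W=pickle.load(open("w1.pkl","rb")); T=cam("top"); S=cam("scene")
h=.064+.004
# tray coords (mm)
def H(cx,cy,a,z): return [cx+50/3**.5*np.cos(np.radians(a)),cy+50/3**.5*np.sin(np.radians(a)),z]
L=[(W,(314.6,156.8),[31,50,68]),(W,(312.4,196.4),[31,0,68]),
(W,(239.5,129.8),[-64,79,14]),(W,(240.9,235.8),[-64,-79,14]),(W,(331,130),[64,79,14]),
(W,(288,154.5),H(31,50,180,40)),(W,(298,173.5),H(31,50,240,40)),(W,(332.3,154),H(31,50,0,40)),(W,(287.5,191),H(31,0,180,40)),(W,(297,208.5),H(31,0,240,40)),(W,(330.5,191),H(31,0,0,40)),(W,(286.5,225.5),H(31,-50,180,40)),(W,(327.6,225.5),H(31,-50,0,40)),
(T,(285,195.6),[31,50,68]),(T,(302.2,199.8),[31,0,68]),(T,(320,203.7),[31,-50,68]),
(S,(283.9,174.4),[31,50,68]),(S,(297,166.2),[31,0,68]),(S,(309.6,158.7),[31,-50,68])]
def res(p):
    R=Ro.from_euler('z',p[2]); out=[]
    for (r,K),uv,l in L: out.append((proj(r,K,R.apply(np.array(l)/1000)+[p[0],p[1],p[3]])[0]-uv)*(1 if r is W[0] else 2))
    return np.ravel(out)
s=least_squares(res,[.526,-.211,np.radians(-12.8),0],loss='soft_l1'); p=s.x
print(p, np.degrees(p[2])); print(res(p).reshape(-1,2).T)
R=Ro.from_euler('z',p[2])
for y in (25,-25): print("target",R.apply([31e-3-.0433,y/1000,0])+[p[0],p[1],0])
E
python3 fittray.py
```

```text
---fixed tilt/z, rigid rack
[0.5387 0.0702] 76.26837874738563
[[-0.5042 -0.2512 -0.1209  0.0802 -0.2116 -0.1097 -0.0063  1.2564  1.7557
  -0.1696  0.3655 -0.3372  0.0547  0.2686 -0.7455  0.229   2.1346  1.5308]
 [-0.1337 -0.5458 -0.38   -0.2265  0.2405 -0.896  -0.7363 -0.5247 -1.7557
   0.244  -0.638  -0.4724  0.1509  0.3279 -0.5034 -0.344  -0.5619 -2.1258]]
captops [0.4966 0.0476 0.0774] [0.5656 0.0307 0.0774]
[ 0.5274 -0.2123 -0.221   0.0004] -12.66326683074798
[[-0.1814  0.0957 -1.3759 -0.6121  1.0797  0.2589  0.6305  0.0742 -0.1632
   0.3811 -0.5293 -0.0254  0.1233  0.8289  1.5439  1.0761  1.2534  0.8625
   0.7228]
 [ 1.0213  0.3414  0.0648  0.2844 -0.8464 -0.5455 -1.0284 -0.3796 -0.4716
  -0.6701 -0.7948 -0.7744 -1.0874 -0.1526 -0.3641  0.0284 -0.2157  0.1112
  -0.4956]]
target [ 0.5208 -0.1852  0.    ]
target [ 0.5099 -0.234   0.    ]
```

```bash
cat > plan.py <<'E'
from h import *
import sys
np.set_printoptions(precision=4,suppress=True)
def plan(T,tilt,yaw,s=-1):
    p,R,o=cur(); W=want(np.radians(tilt),np.radians(yaw),s)
    print("slide mm",(np.array(T)-p)*1000,"turn",(W*R.inv()).as_rotvec(),"now",p,"F",o["contact_force"],"w",o["gripper_width"])
E
python3 -c "
from plan import *
plan([.4901,.0211,.1246],30,76.2)"
```

```text
slide mm [ -19.0949  -13.6805 -176.9837] turn [ 0.5104 -0.1225 -0.0078] now [0.5092 0.0348 0.3016] F [ 0.9995 -0.7983 -0.4937] w 0.5997585957763688
```

{"fn": "drive_tool", "kwargs": {
  "slide": [
    [-5,-5,-20],
    [-10,-10,-50],
    [-19,-14,-80],
    [-19,-14,-110],
    [-19,-14,-140],
    [-19,-14,-165],
    [-19,-14,-177],
    [-19,-14,-177],
    [-19,-14,-177]
  ],
  "turn": [
    [0.12,-0.03,0],
    [0.24,-0.06,-0.004],
    [0.36,-0.09,-0.006],
    [0.48,-0.115,-0.008],
    [0.51,-0.1225,-0.008],
    [0.51,-0.1225,-0.008],
    [0.51,-0.1225,-0.008],
    [0.51,-0.1225,-0.008],
    [0.51,-0.1225,-0.008]
  ],
  "gripper": [0.55,0.55,0.55,0.55,0.55,0.55,0.55,0.55,0.55]
}}

```text
t: 3.5
eef_pos: [0.4909, 0.021, 0.1255]
tool_rot: [0.7, 0.263, 0.656, 0.1]
contact_force: [0.4, 0.3, 0.2]
gripper_width: 0.553
```

```bash
python3 - <<'E'
from plan import *
plan([.4996,.0600,.0553],30,76.2)
print(bot.get_obs()["q"])
r,K=cam("wrist"); cv2.imwrite("pics/w3.png",r["color"][:,:,::-1])
E
```

```text
slide mm [  8.6678  38.9607 -70.2098] turn [ 0.0005  0.0012 -0.0004] now [0.4909 0.021  0.1255] F [0.3782 0.3427 0.2359] w 0.5526467942674246
[ 0.6304  0.4199 -0.5574  2.1252 -0.5124  0.6513  0.2905]
```

View pics/w3.png

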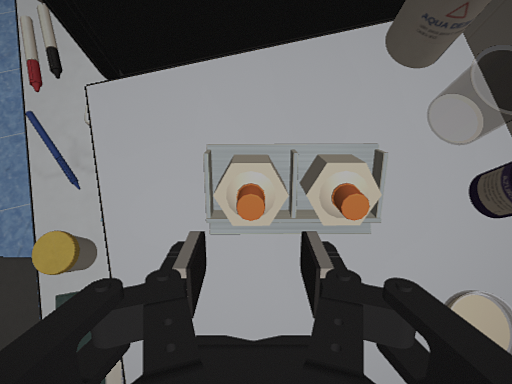

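Pot a's cap at (251,205) lies on the finger centre line (column 253). I'll check the other direction against the model and descend.

```bash
python3 - <<'E'
from h import *
r,K=cam("wrist"); crop(r["color"],195,130,395,240,4,"pics/w3c.png")
print(proj(r,K,[[.4966,.0476,.0774],[.5656,.0307,.0774]]))
E
```

```text
[[250.45836432 207.07865395]
 [355.35387364 206.99673963]]
```

View pics/w3c.png

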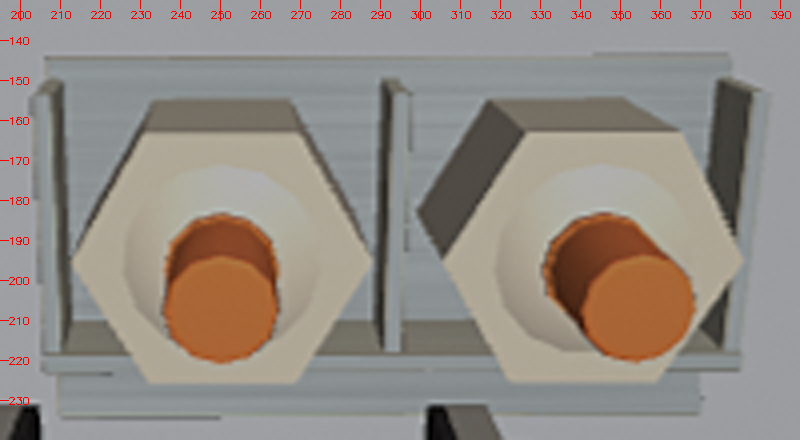

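Measured caps (250.5,206.5) and (354,206.5) match the model to within about 1.5 px. Descending and gripping.

{"fn": "drive_tool", "kwargs": {
  "slide": [
    [3,13,-23.5],
    [6,26,-47],
    [7.5,33,-60],
    [8.7,39,-70],
    [8.7,39,-70],
    [8.7,39,-70]
  ],
  "turn": [
    [0,0,0],
    [0,0,0],
    [0,0,0],
    [0,0,0],
    [0,0,0],
    [0,0,0]
  ],
  "gripper": [0.5,0.5,0.5,0.5,0.5,0.5]
}}

```text
t: 4.2
eef_pos: [0.5005, 0.0598, 0.0566]
tool_rot: [0.701, 0.263, 0.655, 0.1]
contact_force: [0.1, -0.1, 0.3]
gripper_width: 0.5
```

{"fn": "drive_tool", "kwargs": {
  "slide": [
    [0,0,0],
    [0,0,0],
    [0,0,0],
    [0,0,0],
    [0,0,0],
    [0,0,0],
    [0,0,0]
  ],
  "turn": [
    [0,0,0],
    [0,0,0],
    [0,0,0],
    [0,0,0],
    [0,0,0],
    [0,0,0],
    [0,0,0]
  ],
  "gripper": [0.1,0.1,0.1,0.1,0.1,0.1,0.1],
  "squeeze": 40
}}

```text
t: 4.9
eef_pos: [0.5013, 0.0594, 0.0574]
tool_rot: [0.702, 0.263, 0.654, 0.1]
contact_force: [-1.2, -2.3, 7.7]
gripper_width: 0.217
```

{"fn": "drive_tool", "kwargs": {
  "slide": [
    [-1.2,-4.9,8.7],
    [-3.6,-14.6,26],
    [-6,-24.3,43.3],
    [-8.3,-34,60.6],
    [-10.7,-43.7,78],
    [-10.7,-43.7,78]
  ],
  "turn": [
    [0,0,0],
    [0,0,0],
    [0,0,0],
    [0,0,0],
    [0,0,0],
    [0,0,0]
  ],
  "gripper": [0.1,0.1,0.1,0.1,0.1,0.1]
}}

```text
t: 5.5
eef_pos: [0.4918, 0.0136, 0.1374]
tool_rot: [0.704, 0.263, 0.653, 0.098]
contact_force: [0.5, 0.3, -1.0]
gripper_width: 0.218
```

```bash
python3 - <<'E'
from plan import *
plan([.51,-.05,.2],0,77.3)
r,K=cam("wrist"); cv2.imwrite("pics/w4.png",r["color"][:,:,::-1])
E
```

```text
slide mm [ 18.2441 -63.568   62.6145] turn [-0.5052  0.1292  0.0191] now [0.4918 0.0136 0.1374] F [ 0.4957  0.3212 -0.9731] w 0.21842439082063186
```

View pics/w4.png

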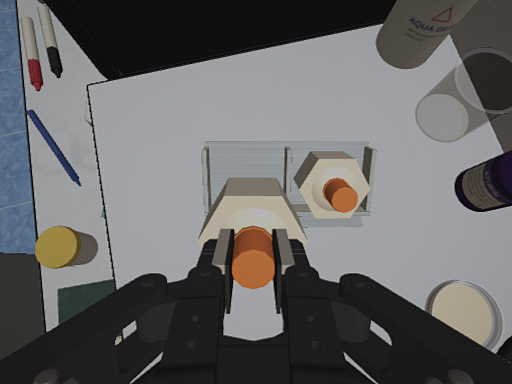

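{"fn": "drive_tool", "kwargs": {
  "slide": [
    [0,-20,15],
    [2,-50,25],
    [4,-90,25],
    [6,-130,25],
    [8,-170,25],
    [10,-210,20],
    [10,-240,5],
    [10,-246,-15],
    [10,-246,-15],
    [10,-246,-15]
  ],
  "turn": [
    [-0.1,0.026,0.004],
    [-0.2,0.05,0.008],
    [-0.3,0.078,0.011],
    [-0.4,0.103,0.015],
    [-0.48,0.123,0.018],
    [-0.505,0.129,0.019],
    [-0.505,0.129,0.019],
    [-0.505,0.129,0.019],
    [-0.505,0.129,0.019],
    [-0.505,0.129,0.019]
  ],
  "gripper": [0.1,0.1,0.1,0.1,0.1,0.1,0.1,0.1,0.1,0.1]
}}

```text
t: 6.55
eef_pos: [0.5007, -0.2301, 0.1205]
tool_rot: [0.701, 0.079, 0.704, -0.077]
contact_force: [1.4, 1.6, -0.7]
gripper_width: 0.217
```

```bash
python3 - <<'E'
from plan import *
plan([.5021,-.2322,.12],0,77.3)
r,K=cam("wrist"); crop(r["color"],130,60,390,260,3,"pics/w5.png")
r,K=cam("scene"); crop(r["color"],250,130,350,230,6,"pics/s5.png")
E
```

```text
slide mm [ 1.3871 -2.1384 -0.5451] turn [-0.0028 -0.0035 -0.0012] now [ 0.5007 -0.2301  0.1205] F [ 1.4201  1.6418 -0.7312] w 0.21732077478191267
```

View pics/w5.png

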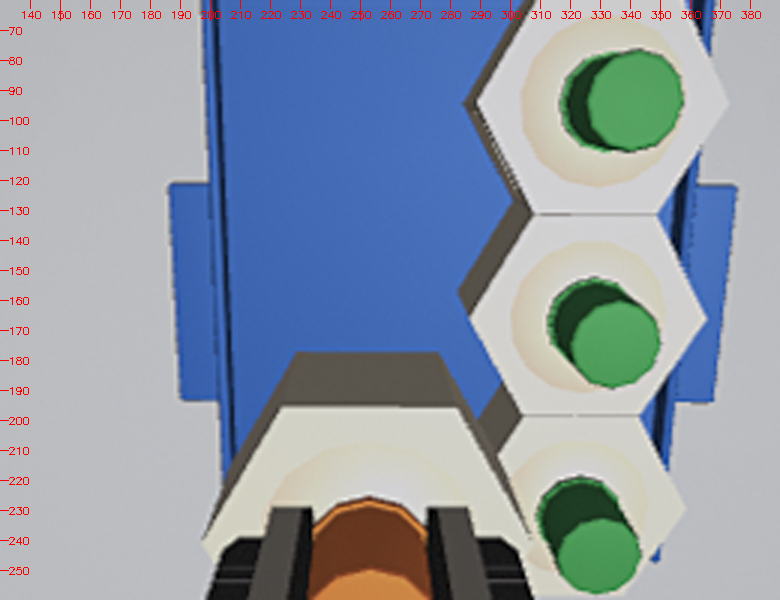

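View pics/s5.png

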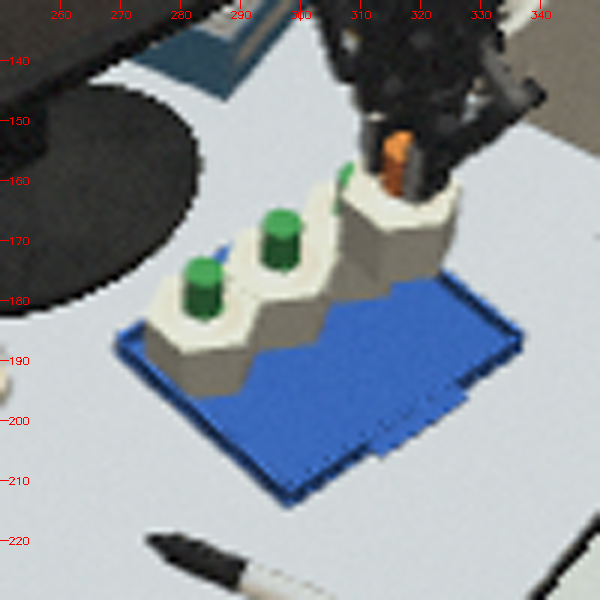

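```bash
cat > fitrel.py <<'E'
from h import *
from scipy.optimize import least_squares
np.set_printoptions(precision=4,suppress=True)
def H(cx,cy,a,z): return np.array([cx+50/3**.5*np.cos(np.radians(a)),cy+50/3**.5*np.sin(np.radians(a)),z])/1000
def fit(G,Hd,tilt=True):
    """G: list(uv, pt rel. middle green pot base in tray axes); Hd: held pot list(uv, local pt)"""
    r,K=cam("wrist"); p,R,o=cur()
    def rg(q): return np.ravel([proj(r,K,Ro.from_euler('z',q[2]).apply(l)+[q[0],q[1],.004])[0]-uv for uv,l in G])
    g=least_squares(rg,[.557,-.219,np.radians(-12.7)],loss='soft_l1').x
    print("green mid",g[:2],np.degrees(g[2]),"rms",np.sqrt(np.mean(rg(g)**2)))
    print(rg(g).reshape(-1,2).T.round(2))
    def rh(q): return np.ravel([proj(r,K,(Ro.from_euler('z',q[3])*Ro.from_rotvec([q[4],q[5],0])).apply(l)+q[:3])[0]-uv for uv,l in Hd])
    # weak prior on tilt
    h=least_squares(lambda q:np.r_[rh(q),q[4:]*20],[p[0],p[1],p[2]-.04,g[2],0,0],loss='soft_l1').x
    print("held base",h[:3],"tilt deg",np.degrees(h[3:]),"rms",np.sqrt(np.mean(rh(h)**2))); print(rh(h).reshape(-1,2).T.round(2))
    print("held-TCP",h[:3]-p,"TCP",p)
    for y in (25,-25):
        t=Ro.from_euler('z',g[2]).apply([-.0433,y/1000,0])+[g[0],g[1],.004]; d=t-h[:3]
        print("slot",y,t,"move mm",d*1000,"in tray axes",Ro.from_euler('z',-g[2]).apply(d)*1000,"yaw err",np.degrees(g[2]-h[3]))
E
python3 - <<'E'
from fitrel import *
G=[((287.7,94),H(0,50,180,36)),((307.3,131),H(0,50,240,36)),((349.3,131),H(0,50,300,36)),((373,94),H(0,50,0,36)),((341.7,93.3),np.array([0,.05,.064])),
((286,166),H(0,0,180,36)),((303.7,198.3),H(0,0,240,36)),((344,198.3),H(0,0,300,36)),((366,166),H(0,0,0,36)),((335.3,174.7),np.array([0,0,.064])),((358.7,230),H(0,-50,0,36)),((330,245),np.array([0,-.05,.064]))]
Hd=[((224,195.3),H(0,0,120,36)),((283.3,195.3),H(0,0,60,36)),((197.7,241.7),H(0,0,180,36)),((306.7,241),H(0,0,0,36)),((229,177.3),H(0,0,120,0)),((275.7,177.3),H(0,0,60,0))]
fit(G,Hd)
E
```

```text
green mid [ 0.5592 -0.2201] -12.6610666876465 rms 0.6559324672305414
[[ 1.03  0.56 -0.9  -0.53  0.02  0.51  0.86 -1.31 -0.9   0.21 -0.12  0.11]
 [ 0.49  0.17  0.18  0.51  0.82 -0.41 -0.34 -0.34 -0.4  -0.01 -1.55 -0.24]]
held base [ 0.5011 -0.2314  0.0798] tilt deg [-13.0554   0.3139   0.9161] rms 0.5683842363704742
[[ 0.37 -1.2  -0.14  1.24 -0.41  0.16]
 [ 0.17  0.28 -0.64 -0.02 -0.    0.13]]
held-TCP [-0.0008 -0.0011 -0.0423] TCP [ 0.5019 -0.2303  0.1221]
slot 25 [ 0.5224 -0.1862  0.004 ] move mm [ 21.264   45.1951 -75.7917] in tray axes [ 10.841   48.7569 -75.7917] yaw err 0.39435588527682225
slot -25 [ 0.5114 -0.235   0.004 ] move mm [ 10.3049  -3.589  -75.7917] in tray axes [ 10.841   -1.2431 -75.7917] yaw err 0.39435588527682225
```

{"fn": "drive_tool", "kwargs": {
  "slide": [
    [6.4,-2.7,-15],
    [6.4,-2.7,-35],
    [6.4,-2.7,-55],
    [6.4,-2.7,-65],
    [6.4,-2.7,-72],
    [6.4,-2.7,-72],
    [6.4,-2.7,-72]
  ],
  "turn": [
    [0,0,0.007],
    [0,0,0.007],
    [0,0,0.007],
    [0,0,0.007],
    [0,0,0.007],
    [0,0,0.007],
    [0,0,0.007]
  ],
  "gripper": [0.1,0.1,0.1,0.1,0.1,0.1,0.1]
}}

```text
t: 7.4
eef_pos: [0.5088, -0.2329, 0.0504]
tool_rot: [0.703, 0.075, 0.703, -0.075]
contact_force: [-0.8, -0.3, -0.1]
gripper_width: 0.218
```

```bash
python3 - <<'E'
from plan import *
plan([.51,-.234,.0463],0,77.3)
r,K=cam("wrist"); crop(r["color"],130,60,390,260,3,"pics/w6.png")
E
```

```text
slide mm [ 1.1801 -1.0645 -4.0592] turn [-0.0012  0.0004 -0.0092] now [ 0.5088 -0.2329  0.0504] F [-0.8491 -0.3281 -0.1284] w 0.21764683542190355
```

View pics/w6.png

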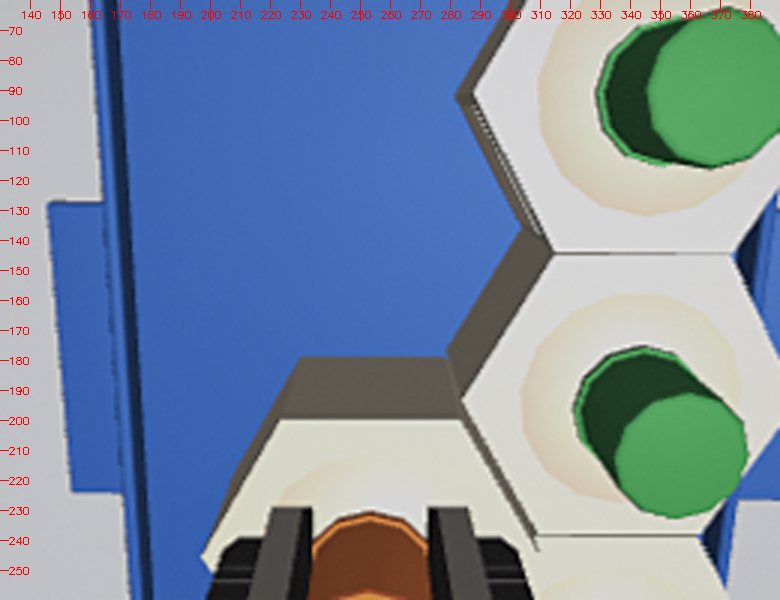

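{"fn": "drive_tool", "kwargs": {
  "slide": [
    [0,0,-1.5],
    [0,0,-3],
    [0,0,-4],
    [0,0,-4]
  ],
  "turn": [
    [0,0,0],
    [0,0,0],
    [0,0,0],
    [0,0,0]
  ],
  "gripper": [0.1,0.1,0.1,0.1]
}}

```text
t: 7.85
eef_pos: [0.509, -0.233, 0.0466]
tool_rot: [0.703, 0.075, 0.703, -0.075]
contact_force: [0.3, 0.6, -0.9]
gripper_width: 0.216
```

{"fn": "drive_tool", "kwargs": {
  "slide": [
    [0,0,-1],
    [0,0,-1],
    [0,0,-1]
  ],
  "turn": [
    [0,0,0],
    [0,0,0],
    [0,0,0]
  ],
  "gripper": [0.1,0.1,0.1]
}}

```text
t: 8.15
eef_pos: [0.509, -0.233, 0.0456]
tool_rot: [0.703, 0.075, 0.703, -0.075]
contact_force: [0.2, -0.2, -0.8]
gripper_width: 0.218
```

{"fn": "drive_tool", "kwargs": {
  "slide": [
    [0,0,-1],
    [0,0,-1],
    [0,0,-1]
  ],
  "turn": [
    [0,0,0],
    [0,0,0],
    [0,0,0]
  ],
  "gripper": [0.1,0.1,0.1]
}}

```text
t: 8.45
eef_pos: [0.5091, -0.233, 0.0446]
tool_rot: [0.703, 0.075, 0.703, -0.075]
contact_force: [0.2, -0.1, 0.3]
gripper_width: 0.216
```

{"fn": "drive_tool", "kwargs": {
  "slide": [
    [0,0,-1],
    [0,0,-1],
    [0,0,-1]
  ],
  "turn": [
    [0,0,0],
    [0,0,0],
    [0,0,0]
  ],
  "gripper": [0.1,0.1,0.1]
}}

```text
t: 8.75
eef_pos: [0.5091, -0.2329, 0.0435]
tool_rot: [0.703, 0.075, 0.703, -0.075]
contact_force: [0.0, -0.4, -1.5]
gripper_width: 0.216
```

```bash
python3 - <<'E'
from plan import *
r,K=cam("wrist"); crop(r["color"],130,60,390,260,3,"pics/w7.png")
r,K=cam("scene"); crop(r["color"],250,130,350,230,6,"pics/s7.png")
E
```

```text
(no output)
```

View pics/w7.png

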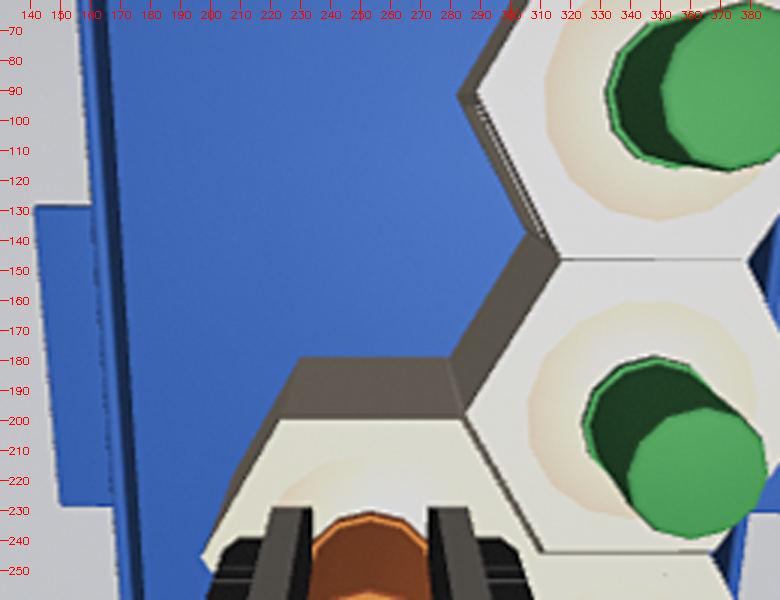

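View pics/s7.png

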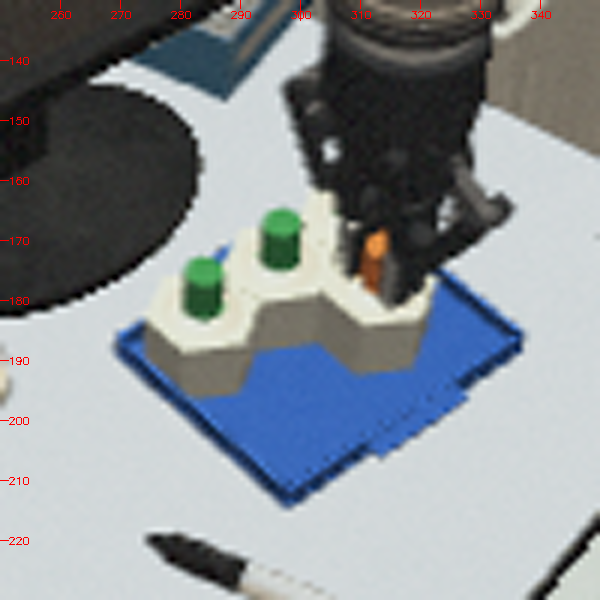

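{"fn": "drive_tool", "kwargs": {
  "slide": [
    [0,0,-0.7],
    [0,0,-0.7],
    [0,0,-0.7]
  ],
  "turn": [
    [0,0,0],
    [0,0,0],
    [0,0,0]
  ],
  "gripper": [0.1,0.1,0.1]
}}

```text
t: 9.15
eef_pos: [0.5091, -0.2329, 0.0429]
tool_rot: [0.703, 0.075, 0.703, -0.075]
contact_force: [-0.5, -0.9, -0.5]
gripper_width: 0.218
```

{"fn": "drive_tool", "kwargs": {
  "slide": [
    [0,0,-0.7],
    [0,0,-0.7],
    [0,0,-0.7]
  ],
  "turn": [
    [0,0,0],
    [0,0,0],
    [0,0,0]
  ],
  "gripper": [0.1,0.1,0.1]
}}

```text
t: 9.45
eef_pos: [0.5092, -0.2329, 0.0423]
tool_rot: [0.703, 0.075, 0.703, -0.075]
contact_force: [-0.3, 0.2, -0.0]
gripper_width: 0.22
```

{"fn": "drive_tool", "kwargs": {
  "slide": [
    [0,0,-0.7],
    [0,0,-0.7],
    [0,0,-0.7]
  ],
  "turn": [
    [0,0,0],
    [0,0,0],
    [0,0,0]
  ],
  "gripper": [0.1,0.1,0.1]
}}

```text
t: 9.75
eef_pos: [0.5094, -0.2328, 0.042]
tool_rot: [0.704, 0.075, 0.703, -0.074]
contact_force: [-1.5, 2.2, 4.6]
gripper_width: 0.22
```

{"fn": "drive_tool", "kwargs": {
  "slide": [
    [0,0,-0.7],
    [0,0,-0.7],
    [0,0,-0.7]
  ],
  "turn": [
    [0,0,0],
    [0,0,0],
    [0,0,0]
  ],
  "gripper": [0.1,0.1,0.1]
}}

```text
t: 10.05
eef_pos: [0.5095, -0.2326, 0.042]
tool_rot: [0.704, 0.075, 0.703, -0.074]
contact_force: [-1.8, 1.6, 7.3]
gripper_width: 0.218
```

{"fn": "drive_tool", "kwargs": {
  "slide": [
    [0,0,0.2],
    [0.5,-0.1,0.2],
    [1,-0.2,0.2],
    [1,-0.2,0.2]
  ],
  "turn": [
    [0,0,0],
    [0,0,0],
    [0,0,0],
    [0,0,0]
  ],
  "gripper": [0.1,0.1,0.1,0.1]
}}

```text
t: 10.45
eef_pos: [0.5098, -0.2328, 0.0421]
tool_rot: [0.703, 0.075, 0.703, -0.075]
contact_force: [-3.3, 1.1, 5.2]
gripper_width: 0.22
```

```bash
python3 - <<'E'
from plan import *
r,K=cam("wrist"); crop(r["color"],190,80,390,230,4,"pics/w8.png")
E
```

```text
(no output)
```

View pics/w8.png

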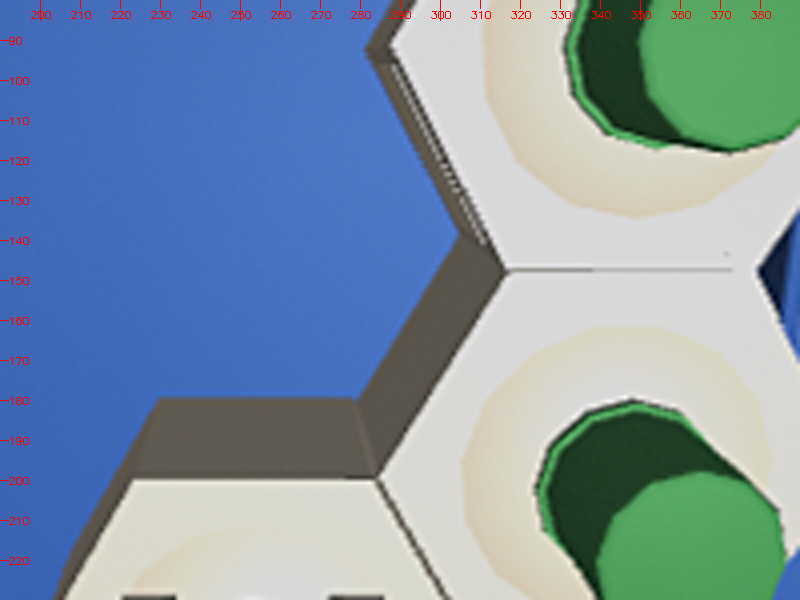

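The pot is on the floor and nested against the middle green pot: its corner meets the green one at (283,199), with only a hairline seam. Releasing.

{"fn": "drive_tool", "kwargs": {
  "slide": [
    [0,0,0.3],
    [0,0,0.3],
    [0,0,0.3],
    [0,0,0.3]
  ],
  "turn": [
    [0,0,0],
    [0,0,0],
    [0,0,0],
    [0,0,0]
  ],
  "gripper": [0.3,0.4,0.42,0.42]
}}

```text
t: 10.9
eef_pos: [0.5102, -0.2328, 0.0423]
tool_rot: [0.703, 0.075, 0.703, -0.074]
contact_force: [-0.3, 0.1, -0.9]
gripper_width: 0.421
```

{"fn": "drive_tool", "kwargs": {
  "slide": [
    [0,0,5],
    [0,0,15],
    [0,0,30],
    [0,0,60],
    [0,0,100],
    [0,0,110],
    [0,0,110]
  ],
  "turn": [
    [0,0,0],
    [0,0,0],
    [0,0,0],
    [0,0,0],
    [0,0,0],
    [0,0,0],
    [0,0,0]
  ],
  "gripper": [0.42,0.42,0.42,0.42,0.42,0.5,0.5]
}}

```text
t: 11.6
eef_pos: [0.5118, -0.2334, 0.1555]
tool_rot: [0.705, 0.075, 0.701, -0.075]
contact_force: [0.1, -0.2, -0.3]
gripper_width: 0.496
```

```bash
python3 - <<'E'
from plan import *
plan([.4901+.069,.0211-.0169,.1246],30,76.2)
r,K=cam("wrist"); crop(r["color"],170,60,390,225,3,"pics/w9.png")
r,K=cam("scene"); crop(r["color"],250,130,350,230,6,"pics/s9.png")
E
```

```text
slide mm [ 47.2776 237.5929 -30.9265] turn [ 0.5113 -0.1118 -0.0262] now [ 0.5118 -0.2334  0.1555] F [ 0.1092 -0.1643 -0.339 ] w 0.496318522523893
```

View pics/w9.png

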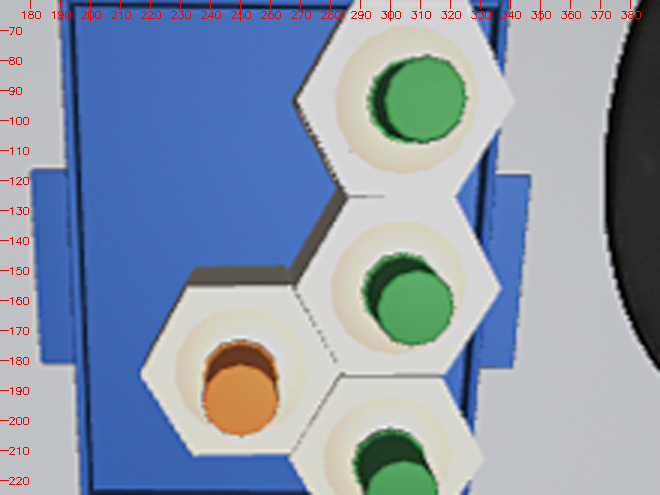

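View pics/s9.png

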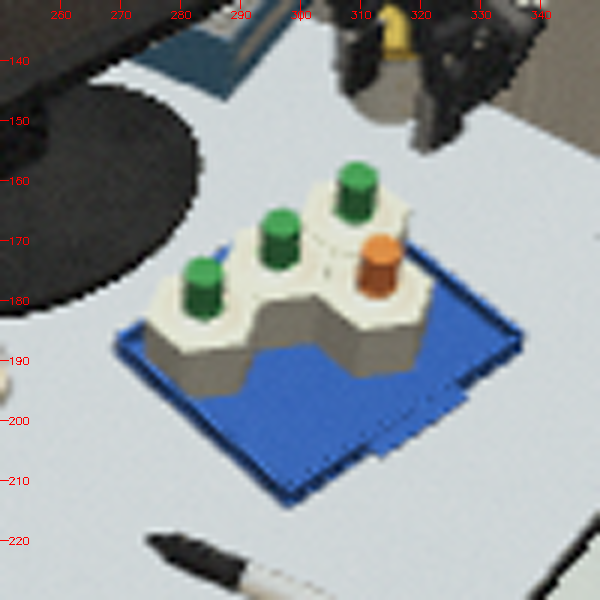

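{"fn": "drive_tool", "kwargs": {
  "slide": [
    [5,35,20],
    [10,75,40],
    [20,120,40],
    [30,160,40],
    [40,200,30],
    [47,230,15],
    [47,238,-10],
    [47,238,-31],
    [47,238,-31],
    [47,238,-31]
  ],
  "turn": [
    [0.08,-0.02,-0.004],
    [0.16,-0.035,-0.008],
    [0.24,-0.052,-0.012],
    [0.33,-0.072,-0.017],
    [0.42,-0.092,-0.022],
    [0.51,-0.112,-0.026],
    [0.51,-0.112,-0.026],
    [0.51,-0.112,-0.026],
    [0.51,-0.112,-0.026],
    [0.51,-0.112,-0.026]
  ],
  "gripper": [0.5,0.5,0.5,0.5,0.5,0.5,0.5,0.5,0.5,0.5]
}}

```text
t: 12.7
eef_pos: [0.5561, 0.0054, 0.1206]
tool_rot: [0.698, 0.264, 0.659, 0.1]
contact_force: [0.4, -0.3, 0.9]
gripper_width: 0.499
```

```bash
python3 - <<'E'
from plan import *
plan([.5686,.0431,.0553],30,76.2)
r,K=cam("wrist"); crop(r["color"],150,130,350,260,4,"pics/w10.png")
print(proj(r,K,[[.5656,.0307,.0774]]))
E
```

```text
slide mm [ 12.4899  37.7405 -65.3227] turn [-0.0016 -0.0067 -0.0028] now [0.5561 0.0054 0.1206] F [ 0.3646 -0.2781  0.8849] w 0.4994803393010433
[[257.6646 206.0973]]
```

View pics/w10.png

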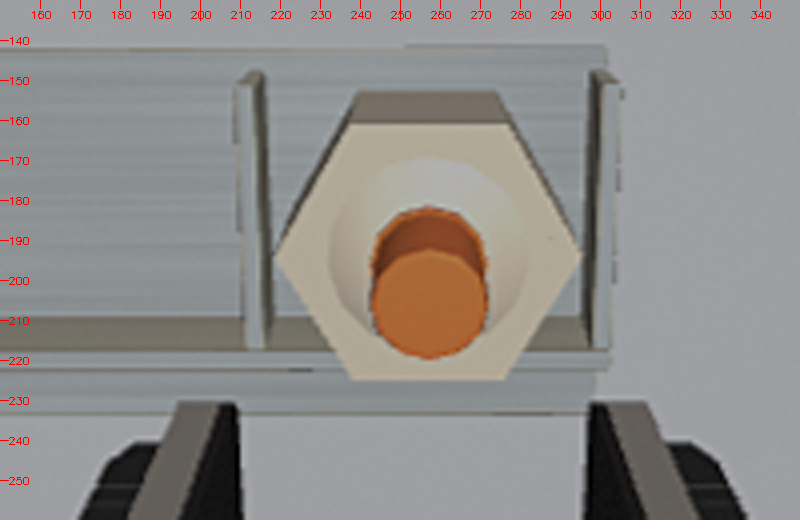

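{"fn": "drive_tool", "kwargs": {
  "slide": [
    [5.8,17,-21],
    [8,23,-38],
    [10.5,31,-53],
    [12.3,37,-64],
    [12.3,37,-64],
    [12.3,37,-64]
  ],
  "turn": [
    [-0.0016,-0.0067,-0.0028],
    [-0.0016,-0.0067,-0.0028],
    [-0.0016,-0.0067,-0.0028],
    [-0.0016,-0.0067,-0.0028],
    [-0.0016,-0.0067,-0.0028],
    [-0.0016,-0.0067,-0.0028]
  ],
  "gripper": [0.5,0.5,0.5,0.5,0.5,0.5]
}}

```text
t: 13.35
eef_pos: [0.5696, 0.0419, 0.0582]
tool_rot: [0.701, 0.263, 0.655, 0.1]
contact_force: [0.6, 0.1, -0.3]
gripper_width: 0.501
```

{"fn": "drive_tool", "kwargs": {
  "slide": [
    [0,0,0],
    [0,0,0],
    [0,0,0],
    [0,0,0],
    [0,0,0],
    [0,0,0],
    [0,0,0]
  ],
  "turn": [
    [0,0,0],
    [0,0,0],
    [0,0,0],
    [0,0,0],
    [0,0,0],
    [0,0,0],
    [0,0,0]
  ],
  "gripper": [0.1,0.1,0.1,0.1,0.1,0.1,0.1],
  "squeeze": 40
}}

```text
t: 14.05
eef_pos: [0.5703, 0.0415, 0.059]
tool_rot: [0.702, 0.263, 0.655, 0.1]
contact_force: [-1.0, -2.2, 6.7]
gripper_width: 0.216
```

{"fn": "drive_tool", "kwargs": {
  "slide": [
    [-1.2,-4.9,8.7],
    [-3.6,-14.6,26],
    [-6,-24.3,43.3],
    [-8.3,-34,60.6],
    [-10.7,-43.7,78],
    [-10.7,-43.7,78]
  ],
  "turn": [
    [0,0,0],
    [0,0,0],
    [0,0,0],
    [0,0,0],
    [0,0,0],
    [0,0,0]
  ],
  "gripper": [0.1,0.1,0.1,0.1,0.1,0.1]
}}

```text
t: 14.65
eef_pos: [0.5609, -0.0045, 0.1391]
tool_rot: [0.703, 0.263, 0.653, 0.098]
contact_force: [0.3, -0.7, -0.8]
gripper_width: 0.215
```

```bash
python3 - <<'E'
from plan import *
# left slot TCP: pot a slot final TCP (.510,-.2328) + 50mm tray y, offset (-8,+4) tray axes
y=np.radians(-12.66); ex=np.array([np.cos(y),np.sin(y)]); ey=np.array([-np.sin(y),np.cos(y)])
t=np.array([.510,-.2328])+.050*ey; print("left slot tcp",t)
q=t-.008*ex+.004*ey
plan([*q,.125],0,77.7)
E
```

```text
left slot tcp [ 0.521 -0.184]
slide mm [ -46.8268 -173.825   -14.1304] turn [-0.5065  0.1268  0.027 ] now [ 0.5609 -0.0045  0.1391] F [ 0.2532 -0.7017 -0.7809] w 0.2145398559018778
```

{"fn": "drive_tool", "kwargs": {
  "slide": [
    [-8,-20,15],
    [-20,-45,25],
    [-30,-80,25],
    [-38,-115,25],
    [-45,-150,22],
    [-47,-174,10],
    [-47,-174,-14],
    [-47,-174,-14],
    [-47,-174,-14]
  ],
  "turn": [
    [-0.1,0.025,0.005],
    [-0.2,0.05,0.011],
    [-0.3,0.075,0.016],
    [-0.4,0.1,0.021],
    [-0.48,0.12,0.026],
    [-0.5065,0.127,0.027],
    [-0.5065,0.127,0.027],
    [-0.5065,0.127,0.027],
    [-0.5065,0.127,0.027]
  ],
  "gripper": [0.1,0.1,0.1,0.1,0.1,0.1,0.1,0.1,0.1]
}}

```text
t: 15.55
eef_pos: [0.5133, -0.1776, 0.1246]
tool_rot: [0.702, 0.076, 0.704, -0.075]
contact_force: [0.3, 0.2, -0.4]
gripper_width: 0.215
```

```bash
python3 - <<'E'
from plan import *
plan([.521,-.184,.0445],0,77.7)
r,K=cam("wrist"); crop(r["color"],130,60,390,260,3,"pics/w11.png")
r,K=cam("scene"); crop(r["color"],250,130,350,230,6,"pics/s11.png")
E
```

```text
slide mm [  7.6841  -6.3819 -80.1114] turn [-0.0011 -0.002  -0.0008] now [ 0.5133 -0.1776  0.1246] F [ 0.2505  0.2392 -0.4059] w 0.21507871523557584
```

View pics/w11.png

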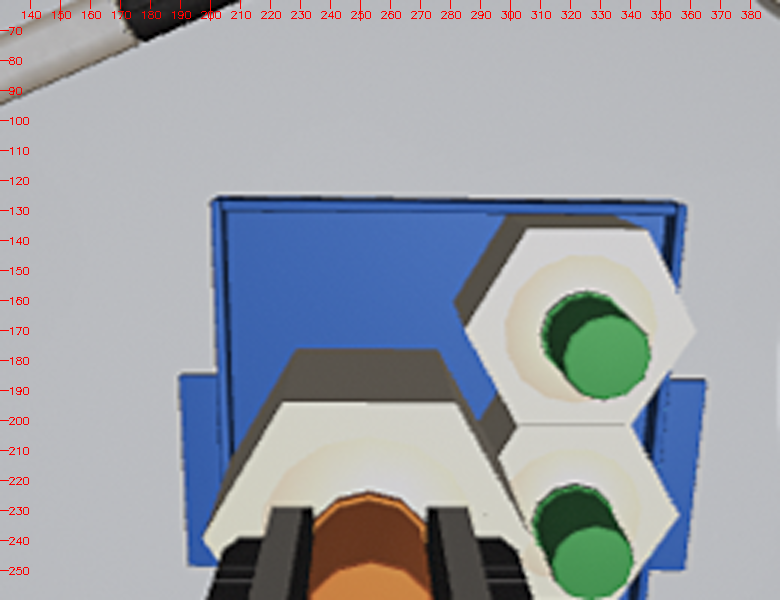

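View pics/s11.png

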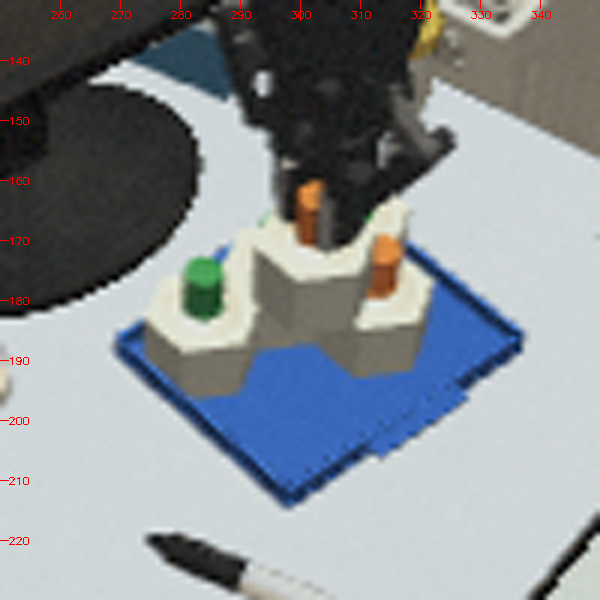

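```bash
python3 - <<'E'
from fitrel import *
G=[((285.3,170),H(0,50,180,36)),((302.3,201.7),H(0,50,240,36)),((340.3,201.7),H(0,50,300,36)),((362,170),H(0,50,0,36)),((305,136.3),H(0,50,120,36)),((345.3,136.3),H(0,50,60,36)),((332.3,179.3),np.array([0,.05,.064])),
((356.7,231.7),H(0,0,0,36)),((328,247.3),np.array([0,0,.064]))]
Hd=[((224,194),H(0,0,120,36)),((282.7,194),H(0,0,60,36)),((197.7,240),H(0,0,180,36)),((229,176.7),H(0,0,120,0)),((275.7,176.7),H(0,0,60,0))]
fit(G,Hd)
E
```

```text
green mid [ 0.56   -0.2206] -11.974106433696731 rms 0.3516342320242768
[[-0.35  0.56 -0.13 -0.17  0.56 -0.1   0.31 -0.7  -0.06]
 [ 0.22 -0.06 -0.29 -0.26  0.3   0.05  0.16 -0.65  0.29]]
held base [ 0.5141 -0.1789  0.0843] tilt deg [-12.5206  -0.3463   0.6974] rms 0.2371203694834234
[[ 0.38 -0.4  -0.1  -0.26  0.41]
 [ 0.02 -0.03  0.07 -0.03 -0.03]]
held-TCP [-0.0005 -0.0008 -0.0418] TCP [ 0.5146 -0.1781  0.126 ]
slot 25 [ 0.5228 -0.1872  0.004 ] move mm [  8.6577  -8.3234 -80.2687] in tray axes [ 10.1962  -6.3461 -80.2687] yaw err 0.546487516788275
slot -25 [ 0.5124 -0.2361  0.004 ] move mm [ -1.7158 -57.2355 -80.2687] in tray axes [ 10.1962 -56.3461 -80.2687] yaw err 0.546487516788275
```

{"fn": "drive_tool", "kwargs": {
  "slide": [
    [4,-3.6,-15],
    [4,-3.6,-35],
    [4,-3.6,-55],
    [4,-3.6,-68],
    [4,-3.6,-76],
    [4,-3.6,-76],
    [4,-3.6,-76]
  ],
  "turn": [
    [0,0,0],
    [0,0,0],
    [0,0,0],
    [0,0,0],
    [0,0,0],
    [0,0,0],
    [0,0,0]
  ],
  "gripper": [0.1,0.1,0.1,0.1,0.1,0.1,0.1]
}}

```text
t: 16.4
eef_pos: [0.519, -0.1818, 0.0504]
tool_rot: [0.704, 0.076, 0.702, -0.075]
contact_force: [1.3, 0.2, -1.3]
gripper_width: 0.211
```

```bash
python3 - <<'E'
from plan import *
plan([.522,-.185,.0435],0,77.7)
r,K=cam("wrist"); crop(r["color"],130,60,390,260,3,"pics/w12.png")
r,K=cam("scene"); crop(r["color"],250,130,350,230,6,"pics/s12.png")
E
```

```text
slide mm [ 2.9652 -3.2073 -6.8522] turn [ 0.0001  0.0019 -0.0008] now [ 0.519  -0.1818  0.0504] F [ 1.2588  0.2127 -1.2594] w 0.2110624957728918
```

View pics/w12.png

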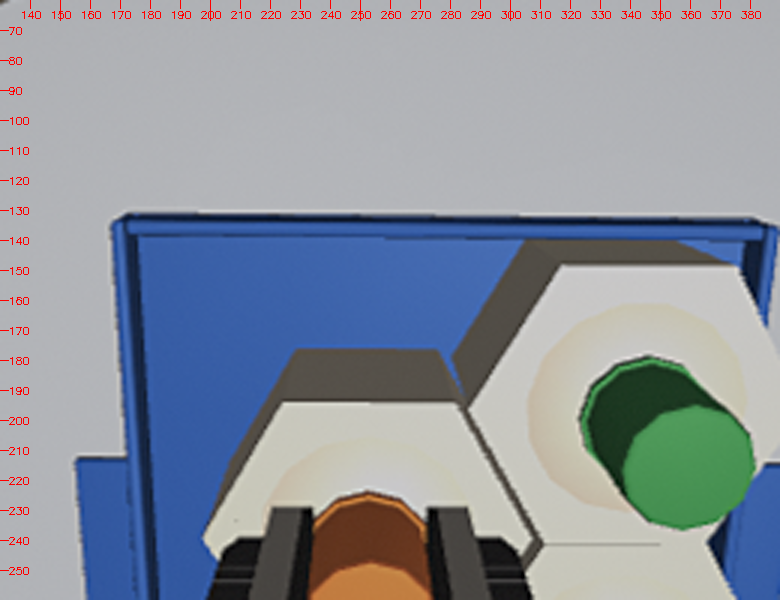

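View pics/s12.png

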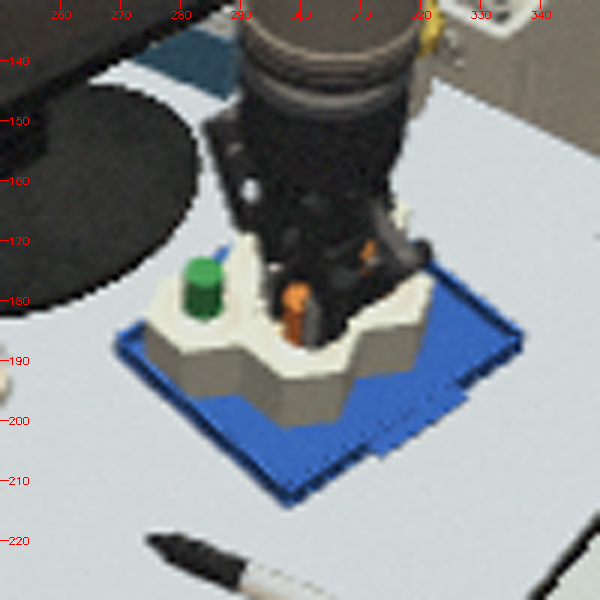

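{"fn": "drive_tool", "kwargs": {
  "slide": [
    [0,0,-1.5],
    [0,0,-3],
    [0,0,-4.5],
    [0,0,-4.5],
    [0,0,-4.5]
  ],
  "turn": [
    [0,0,0],
    [0,0,0],
    [0,0,0],
    [0,0,0],
    [0,0,0]
  ],
  "gripper": [0.1,0.1,0.1,0.1,0.1]
}}

```text
t: 17.0
eef_pos: [0.5196, -0.1817, 0.047]
tool_rot: [0.704, 0.075, 0.702, -0.076]
contact_force: [-2.4, 1.1, 6.3]
gripper_width: 0.22
```

{"fn": "drive_tool", "kwargs": {
  "slide": [
    [0,0,-0.8],
    [0,0,-0.8],
    [0,0,-0.8]
  ],
  "turn": [
    [0,0,0],
    [0,0,0],
    [0,0,0]
  ],
  "gripper": [0.1,0.1,0.1]
}}

```text
t: 17.3
eef_pos: [0.5196, -0.1817, 0.047]
tool_rot: [0.704, 0.075, 0.702, -0.076]
contact_force: [-3.4, 1.2, 8.1]
gripper_width: 0.211
```

{"fn": "drive_tool", "kwargs": {
  "slide": [
    [0,0,-0.7],
    [0,0,-0.7],
    [0,0,-0.7]
  ],
  "turn": [
    [0,0,0],
    [0,0,0],
    [0,0,0]
  ],
  "gripper": [0.1,0.1,0.1]
}}

```text
t: 17.6
eef_pos: [0.5196, -0.1817, 0.047]
tool_rot: [0.704, 0.075, 0.702, -0.076]
contact_force: [-2.5, 1.0, 7.2]
gripper_width: 0.216
```

```bash
python3 - <<'E'
from plan import *
r,K=cam("wrist"); crop(r["color"],190,120,390,260,4,"pics/w13.png")
r,K=cam("scene"); crop(r["color"],265,155,345,215,9,"pics/s13.png")
E
```

```text
(no output)
```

View pics/w13.png

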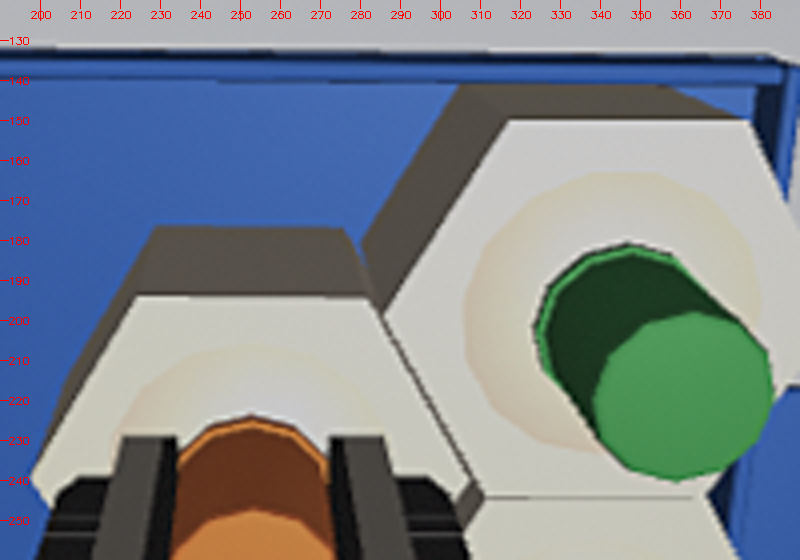

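View pics/s13.png

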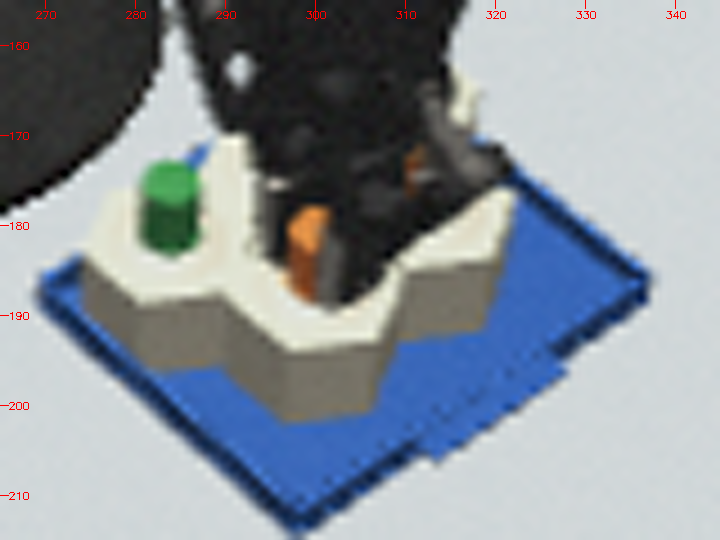

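The pot appears to be on the floor. Its corner at (282,194) is still about 2–3 mm short of the green corner at (286,198). I'll slide it along the left pot's face into the notch.

{"fn": "drive_tool", "kwargs": {
  "slide": [
    [0,0,0.3],
    [0.3,-0.7,0.3],
    [0.6,-1.4,0.3],
    [0.6,-1.4,0.3]
  ],
  "turn": [
    [0,0,0],
    [0,0,0],
    [0,0,0],
    [0,0,0]
  ],
  "gripper": [0.1,0.1,0.1,0.1]
}}

```text
t: 18.1
eef_pos: [0.5202, -0.1833, 0.0472]
tool_rot: [0.704, 0.075, 0.702, -0.076]
contact_force: [0.7, -0.3, -0.8]
gripper_width: 0.212
```

{"fn": "drive_tool", "kwargs": {
  "slide": [
    [0.5,-0.7,0],
    [0.8,-1.2,0],
    [0.8,-1.2,0]
  ],
  "turn": [
    [0,0,0],
    [0,0,0],
    [0,0,0]
  ],
  "gripper": [0.1,0.1,0.1]
}}

```text
t: 18.4
eef_pos: [0.521, -0.1843, 0.0472]
tool_rot: [0.704, 0.075, 0.702, -0.076]
contact_force: [-0.0, 0.5, 1.2]
gripper_width: 0.218
```

```bash
python3 - <<'E'
from plan import *
r,K=cam("wrist"); crop(r["color"],190,120,390,260,4,"pics/w14.png")
E
```

```text
(no output)
```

View pics/w14.png

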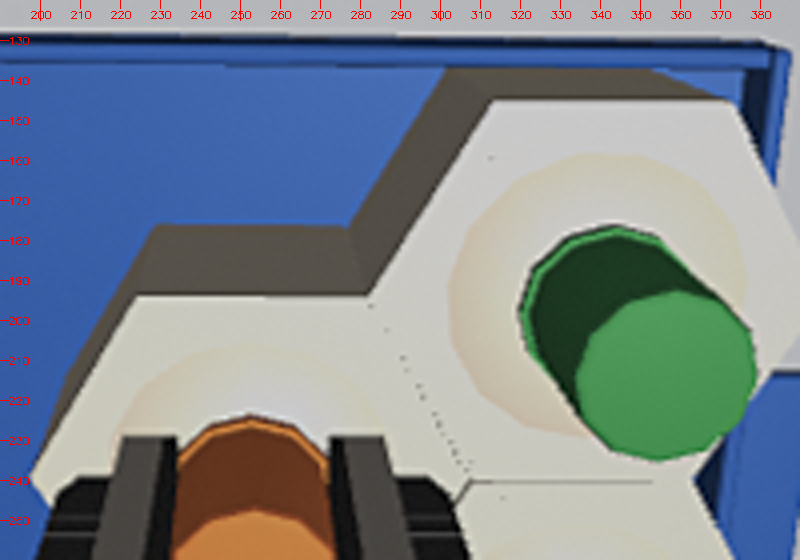

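Flush with the left pot, and the corners meet at (282,194). I'll settle it down a hair, release and inspect.

{"fn": "drive_tool", "kwargs": {
  "slide": [
    [0,0,-0.4],
    [0,0,-0.4],
    [0,0,-0.4],
    [0,0,-0.4],
    [0,0,-0.4],
    [0,0,-0.4]
  ],
  "turn": [
    [0,0,0],
    [0,0,0],
    [0,0,0],
    [0,0,0],
    [0,0,0],
    [0,0,0]
  ],
  "gripper": [0.1,0.1,0.3,0.4,0.42,0.42]
}}

```text
t: 19.05
eef_pos: [0.5211, -0.1844, 0.0467]
tool_rot: [0.704, 0.075, 0.702, -0.076]
contact_force: [-0.2, 0.7, -0.1]
gripper_width: 0.418
```

{"fn": "drive_tool", "kwargs": {
  "slide": [
    [0,0,5],
    [0,0,15],
    [0,0,30],
    [0,0,60],
    [0,0,100],
    [0,-25,130],
    [0,-50,150],
    [0,-50,150],
    [0,-50,150]
  ],
  "turn": [
    [0,0,0],
    [0,0,0],
    [0,0,0],
    [0,0,0],
    [0,0,0],
    [0,0,0],
    [0,0,0],
    [0,0,0],
    [0,0,0]
  ],
  "gripper": [0.42,0.42,0.42,0.42,0.42,0.42,0.42,0.42,0.42]
}}

```text
t: 19.95
eef_pos: [0.521, -0.2348, 0.1976]
tool_rot: [0.705, 0.076, 0.701, -0.076]
contact_force: [-0.9, 0.4, -0.6]
gripper_width: 0.419
```

```bash
python3 - <<'E'
from plan import *
r,K=cam("wrist"); cv2.imwrite("pics/w15f.png",r["color"][:,:,::-1]); crop(r["color"],180,60,360,210,4,"pics/w15.png")
r,K=cam("scene"); crop(r["color"],250,140,350,220,8,"pics/s15.png")
E
```

```text
(no output)
```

View pics/w15.png

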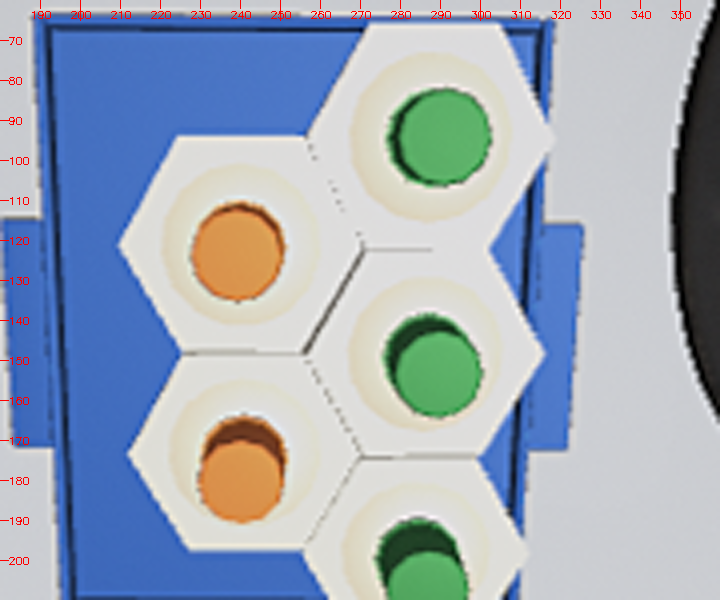

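View pics/s15.png

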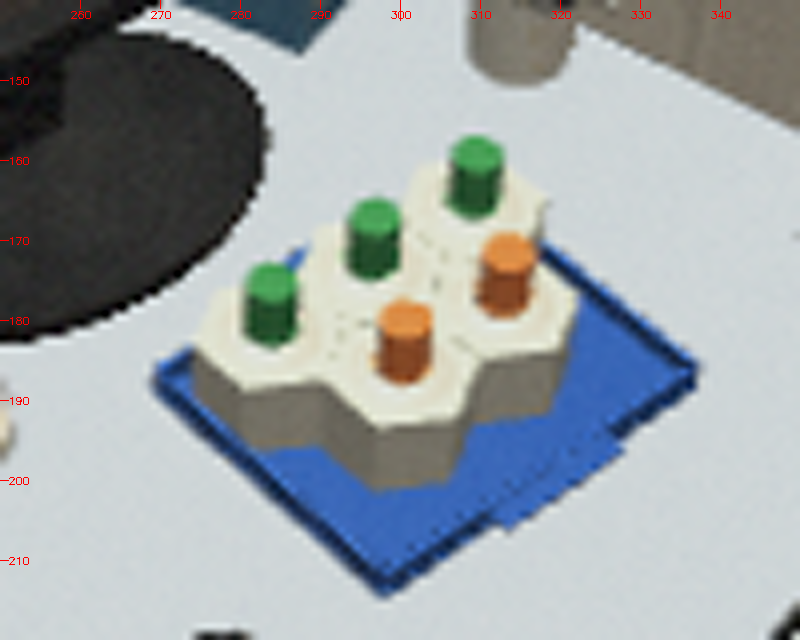

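All five are close-packed, with the pots upright. The only visible seam is a dark line about 1 px wide (~0.5 mm) between pot b and the middle green pot, at (265,136). I'll check the bystanders last.

```bash
python3 - <<'E'
from h import *
r,K=cam("scene"); a=cv2.imread("pics/scene0.png"); b=r["color"][:,:,::-1]
cv2.imwrite("pics/end.png",b)
d=cv2.absdiff(a,b).max(2)>50; n,_,st,c=cv2.connectedComponentsWithStats(d.astype(np.uint8))
print([(s[:4].tolist(),int(s[4])) for s in st[1:] if s[4]>6]); print(bot.get_obs()["t"])
E
```

```text
[([297, 0, 170, 83], 4022), ([483, 0, 18, 3], 30), ([487, 13, 25, 41], 587), ([450, 25, 34, 71], 953), ([478, 30, 8, 1], 8), ([479, 60, 33, 58], 1180), ([313, 79, 26, 62], 895), ([310, 86, 6, 5], 17), ([424, 111, 88, 193], 3333), ([306, 119, 7, 15], 75), ([504, 165, 8, 5], 35), ([290, 169, 33, 32], 625), ([225, 216, 19, 13], 130), ([228, 231, 16, 11], 83), ([507, 230, 3, 9], 10), ([250, 232, 11, 14], 99), ([242, 238, 10, 8], 36), ([504, 240, 3, 10], 10), ([245, 249, 12, 11], 82), ([439, 268, 16, 6], 39), ([458, 271, 22, 29], 98), ([480, 273, 7, 8], 16), ([452, 277, 7, 29], 69), ([455, 280, 38, 48], 706), ([504, 285, 8, 6], 19), ([495, 313, 14, 10], 73), ([495, 318, 17, 18], 178), ([491, 324, 8, 4], 18)]
20.1
```

View pics/end.png

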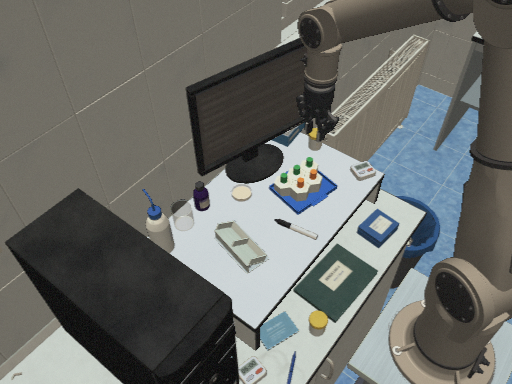

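Only the arm, the rack's contents and the tray have changed. The bystanders are where they were, and the gripper is clear of everything.

```bash
python3 -c "
from station import bot
print(bot.hand_in())"
```

```text
the job is handed in; nothing more can be done
None
```

Both orange-capped pots are out of the rack and standing upright in the tray, nested in front of the green row. I took each one out along its own axis and stood it upright. I lowered it until the floor contact showed at about 5–8 N, slid it into its notch and released it. Pot a is in the right notch and pot b in the left.

- **Fit:** In the last wrist and scene views all five pots stand upright and close-packed. The seams are hairlines except one of about 0.5 mm between pot b and the middle green pot, which I left alone so as not to disturb the row.
- **Other things:** Comparing the scene before and after shows no change to the bystanders. The gripper was clear of everything at hand-in, at about 20 s.
- **Disagreements:** The fixed and wrist cameras differed by about 1.5 mm. The height of each pot in the hand was up to 4 mm off my estimate, so I relied on floor contact instead.

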